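Clamp a re-bonded transformer core in a one-hand bar clamp

TASK

The transformer's core has just been re-bonded: stand it on the wooden bed between the jaws of the one-hand bar clamp, core faces towards the grey pads and centred on them, and let go of it. Then squeeze the orange trigger again and again until the clamp holds it firmly, with about 20 N and never more than 30 N, and let the trigger spring back. Close the jaw with the trigger, not by pushing it, and leave the glue jar, brush and heat sink alone.

Things in the scene. Friction and masses are not known exactly. Their poses are not given: they have to be found in the camera images.
- clamp: One-hand bar clamp lying on its side, screwed to a 12 mm plywood board fixed on the bench. Origin: on the bench under the middle of its black housing (x -18 to 36, y -45 to 45, 76 mm high), z up. A flat steel bar runs along y through it. The jaws reach to +x (up to x 105, 67 mm high), handle and trigger to -x. The grey tab on the housing is the release, not needed.
- seat (a point): Point on top of the wooden bed (22 mm over the bench; clamp x 40 to 106, y -152 to -48), at clamp x 72, y -80 mm: here lies the middle of the transformer's underside when it is centred on the pads (54 mm long in x) and just touches the fixed pad. Axes as the clamp's. From there 18 to 34 mm are free towards -y, up to the moving pad.
- transformer: Small mains transformer, about 0.16 kg: grey laminated core 34 (x) x 42 (y) x 36 (z) mm; a yellow coil sticks out of it to 52 mm along x (26 mm wide in y, 8 to 29 mm up), good to grasp along x. Origin: centre of its underside, z up. The core faces at y +21 and -21 mm go to the pads, either way round, so its y lies along the clamp's y.
- moving_pad: Soft grey rubber pad on the moving jaw, 54 x 14 x 34 mm (27 to 61 mm over the bench), origin at its centre, axes as the clamp's. It comes towards the clamp's +y as the jaw closes and gives under load, about 1 mm per 8 N.
- fixed_pad: Firm grey pad on the fixed jaw, 54 x 14 x 34 mm, origin at its centre; its gripping face is at y -59 mm of the clamp.
- jaw: Flat steel bar (22 x 7 mm, 47 mm up, 330 mm long) and moving jaw, one piece that slides along the clamp's +y to close, against some 4 N of drag. Its origin is on the clamp's origin when fully open (pad face then at clamp y -135 mm) and moves with it, 0 to 50 mm; it starts at 0 to 16 mm. Plates that jam on the bar stop it from going back.
- trigger (a joint): Angle of the orange trigger: 0 at rest, 0.235 rad fully squeezed (stop); it springs back by itself (3 N). A full squeeze is 20 mm at the grip point and pulls the free jaw about 8.5 mm. On the work the soft pad is pressed with 1.8 to 1.85 x the trigger force (12 N gives 21 N, 16 N 29 N), a full squeeze would give over 40 N; let go, the plates settle by 1 mm and a quarter is lost (26 N leaves 20 N).
- trigger_grip (a point): Middle of the trigger (10 mm thick along y, 22 mm high, centre 47 mm up) where fingers squeeze it, at rest at clamp x -58, y 3 mm; it moves with the trigger towards the clamp's +y (the handle). About 40 mm of free length along x; 24 mm free height below it.
- handle_grip (a point): Middle of the fixed black handle (16 mm thick along y, 26 mm high, 47 mm up) opposite the trigger's grip point: clamp x -58, y 40 mm. From the trigger's front face to the handle's back there are 50 mm at rest, 30 mm when fully squeezed; fingers from above fit round both.
- glue_jar: Small cream jar with yellow lid, 34 mm across, 43 mm high, origin under its centre; stands on the bench near the handle.
- glue_brush: Thin tin-handled brush, 147 mm long, lying near the bench's front edge; origin under its middle.
- heat_sink: Small dark finned heat sink, 25 x 40 x 22 mm, standing on the bench beyond the transformer; origin under its centre.
Mind the look-alikes: they are no part of the job. What is shaped like the transformer but turquoise is not meant.

How it is judged:
On the way:
1. the transformer stands loose on the bed between the jaws, let go (x of transformer in the frame of clamp between 0.062 and 0.082 m and z of transformer in the frame of clamp between 0.018 and 0.027 m and y of transformer in the frame of clamp between -0.115 and -0.076 m and angle between transformer's own z axis and vertical below 0.1 rad and angle between the y axis of transformer and the y axis of clamp, either way round below 0.3 rad and contact force between the fingers and transformer below 0.1 N and contact force between moving_pad and transformer below 2 N and linear speed of transformer below 0.02 m/s), for 0.1 s.
At the end, for the whole second after the job is handed in: The transformer stands upright on the bed (within 5 mm of height, 0.1 rad), square to the pads (0.1 rad) and centred on them within 10 mm along x, pressed by the moving pad with 14 to 27 N against the fixed pad (over 8 N) and at rest; the trigger has sprung back (under 0.03 rad) (x of transformer in the frame of clamp between 0.062 and 0.082 m and z of transformer in the frame of clamp between 0.018 and 0.027 m and angle between transformer's own z axis and vertical below 0.1 rad and angle between the y axis of transformer and the y axis of clamp, either way round below 0.1 rad and value of joint trigger below 0.03 rad and linear speed of transformer below 0.01 m/s and contact force between moving_pad and transformer between 14 and 27 N and contact force between fixed_pad and transformer above 8 N); the robot touches nothing.
It fails at once if the transformer is pressed by a pad harder than 30 N (contact force between any of moving_pad, fixed_pad and transformer above 30 N).
It fails at once if the jaw is pushed by hand (over 6 N from the robot) (contact force between any of the fingers, the arm and jaw above 6 N).
It fails at once if the jar, brush or heat sink is moved by over 20 mm (distance of any of glue_jar, glue_brush, heat_sink from where it was at the start of the episode above 0.02 m).
It also fails if it takes over 72 s, if anything falls off the work surface, if the arm or the gripper's body presses on something with over 40 N, if the wrist force passes 120 N, or if a joint passes its speed limit or range.

ROBOT

A 6-joint arm with a two-finger parallel gripper is mounted at the origin on a cart in front of the work surface, level with it; the furniture and walls round the work are solid. World frame = base frame: x ahead of the robot, y to its left, z up, the work surface at z = 0. Lengths are in m, angles in rad, forces in N, time in s.
With the tool pointing down it reaches from about 0.25 to 0.725 m from the base axis. Payload 4 kg.
Tool frame: the origin (TCP) lies midway between the tips of the shut fingers; the grasp point (between the pads) lies 19 mm behind it; z points along the fingers, y is the line along which they close (so a half turn about z gives the same grasp; the last joint's range is limited). The gripper opens to 85 mm and grips with 20 to 120 N. Pads are 22 mm wide; open, the fingers measure 114 mm over their backs; the gripper's body (76 mm by 85 mm) begins 54 mm behind the grasp point. The pads swing forward as they close: fully open they stand 13 mm farther back than shut.
Start: joints at [1.146, 0.241, 0.005, 1.335, 0, 1.571], TCP at [0.206, 0.456, 0.231] pointing down, gripper open.
Joint ranges: [-2.72, 2.72], [-1.05, 1.87], [-1.09, 1.28], [-1.99, 2.15], [-1.42, 1.44], [-3.14, 3.14]. Speed limits (rad/s): [2.79, 2.79, 3.14, 3.14, 3.14, 3.14].

INTERFACE

Orientations are given as a unit quaternion [x, y, z, w].
In Python, from workcell import bot gives the robot as it stands. The module is installed in compiled form; this text tells all that it offers.
- The arm moves only by the tool drive_tool, never from a script. Its arguments are lists of equal length, an entry for each row: "slide": the shift along the tool's x, y, z scaled (see below), a list of three; "rotation": the turn, a rotation vector about the tool's x, y, z scaled (see below), a list of three. A call has exactly 8 rows; each row is the pose to reach, as a shift and turn from the pose commanded when the call began, along the tool's axes at that moment; what a row does not reach only later rows make up. The controller multiplies each number of a shift by 250 mm and each number of a turn by 0.5 rad. A row lasts 1/8 s, in which the tool goes at most 62.5 mm and 10.7 degrees, less where a joint would pass 70% of its speed; a pose out of reach is approached as far as the arm can. A call with a number of a shift or a turn outside -1 to 1 is refused whole. A call with a gripper value outside its range is refused whole. "gripper" is the opening, from 0 (shut) to 1 (fully open), set as the call begins (left out, the last holds). The fingers move at their own pace and stop on an object; the grip force is fixed at half the most. Time passes only in rows, so rows that repeat a pose let the fingers close, or fill a call up. It gives the time, the measured TCP pose, the force, the opening and the grip force at its end, in the units of the state.
- bot.get_obs(): the state, without advancing time (a new reading comes with each control period).
- bot.camera(name): name is "scene" or "side" or "wrist"; returns a dict with "image" (480x640x3 uint8, red, green, blue), "z_map" (480x640 float32, m along the optical axis (not along the pixel's ray), 0 where there is no reading), "camera_matrix" (3x3 intrinsics, pixels), "xyz" and "orientation" of the camera in the world. Camera axes: x right, y up, looking along -z (the intrinsics and any distortion apply to the point x, -y, -z); pixel columns grow to the right and rows downward; lengths in m; the calibration is good to about 2 mm. A picture is of the moment at which its call begins.
- bot.job_done(): hands the job in; it is judged then, once.
The state is a dict: "clock": time; "joint_pos": joint angles; "joint_vel": joint speeds; "tau": joint torques, N m; "eef_pos": TCP position; "tool_rot": TCP orientation; "ft_force": force on the tool from outside, world axes, zero at the start; "ft_torque": the same for the moment, N m; "grip_width": finger opening in m; "grasp_force": force on a finger pad.
Only numpy, scipy, OpenCV 4.12 (cv2) and the standard library are available. Lean on these libraries where they do the work, as an engineer would, in place of code of your own. Each camera call takes 0.05 s, during which the arm holds its last target. There are 200 camera calls.

## Working session

There is one attempt and no reset: what is moved stays moved. The work goes in short steps, Python scripts to look and compute and a tool call to move; the robot and the scene stay as the last step left them, time stands still between calls to the robot, and variables do not carry over. Pictures are saved under pics/ and viewed, at most 10 in all, crops included, and the job is handed in when it is done.

Besides the shell and the picture viewer there is one more tool, called after "Emit:" by a JSON object that holds its "op" and its "data". drive_tool: Moves the arm, as the interface text tells. Shifts and turns lie within -1 to 1; 1 stands for 250 mm of shift or 0.5 rad of turn. Its arguments: {"type":"object","properties":{"slide":{"type":"array","items":{"type":"array","items":{"type":"number"}}},"rotation":{"type":"array","items":{"type":"array","items":{"type":"number"}}},"gripper":{"type":"number"}},"required":["slide","rotation"]}

```bash
mkdir -p pics
cat > h.py <<'E'
import numpy as np, cv2, pickle
from scipy.spatial.transform import Rotation as R
from workcell import bot
def cap(n,f=None):
    c=bot.camera(n); 
    pickle.dump(c,open(f'{f or n}.pkl','wb')); return c
def load(f): return pickle.load(open(f'{f}.pkl','rb'))
def cloud(c):
    K=c['camera_matrix']; z=c['z_map']; v,u=np.mgrid[:480,:640]
    p=np.stack([(u-K[0,2])/K[0,0]*z,-(v-K[1,2])/K[1,1]*z,-z],-1)
    return p@R.from_quat(c['orientation']).as_matrix().T+c['xyz']
def save(n,im): cv2.imwrite(f'pics/{n}.png',im[...,::-1])
E
python3 - <<'E'
from h import *
for n in ['scene','side']:
    c=cap(n); save(n,c['image']); print(n,c['xyz'],c['orientation'],c['camera_matrix'])
print(bot.get_obs())
E
```

```text
scene [-0.02732299 -0.60831326  0.65435862] [ 0.46267248 -0.14891408 -0.28017144  0.82780598] [[562.94901491   0.         313.47760518]
 [  0.         562.94901491 241.60430899]
 [  0.           0.           1.        ]]
side [ 0.01546292 -0.73565589  0.43544686] [ 0.55275333 -0.15141098 -0.20390663  0.79370055] [[578.87705828   0.         313.40814149]
 [  0.         578.87705828 231.28035596]
 [  0.           0.           1.        ]]
{'clock': 0.1, 'joint_pos': array([ 1.14600988e+00,  2.41367432e-01,  3.82903873e-03,  1.33523519e+00,
       -4.05602507e-06,  1.57080135e+00]), 'joint_vel': array([ 1.21625222e-04, -2.29677130e-03,  3.42266745e-03, -9.99728808e-04,
       -3.02477795e-03, -2.61765248e-05]), 'tau': array([-9.33068509e-05, -3.73136723e+01,  2.53010720e+01,  1.08836874e-02,
       -4.77044750e-05, -1.15516194e-06]), 'eef_pos': array([0.20581904, 0.45502081, 0.23047572]), 'tool_rot': array([ 2.10802299e-01,  9.77528216e-01, -9.66841823e-04, -2.06418085e-04]), 'ft_force': array([-0.83819556,  0.44509013, -0.23461762]), 'ft_torque': array([-0.01731448, -0.03021226,  0.01615246]), 'grasp_force': 0.0, 'grip_width': 0.08584804366993122}
```

View pics/scene.png

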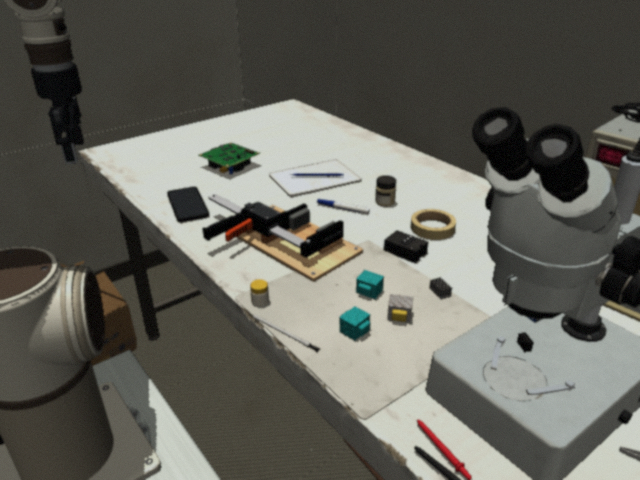

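View pics/side.png

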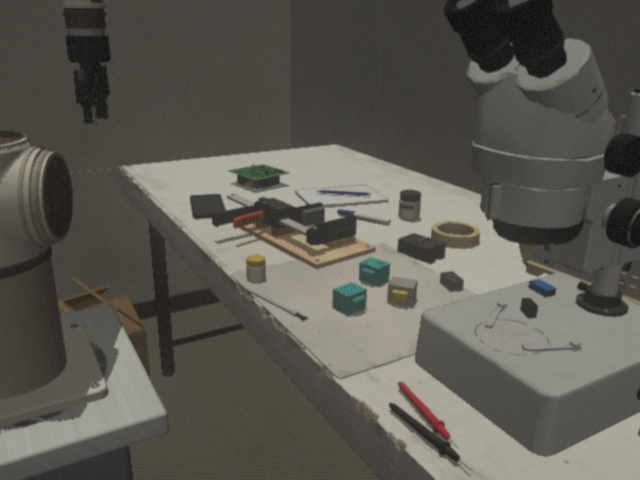

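Scene picture: the wanted transformer (grey core, yellow coil) is at (400,308). The look-alikes are turquoise at (370,284) and (355,322), and the heat sink is at (440,288). The jar is at (260,292), the brush tip at (317,348), and the clamp housing at (265,215).

Run:
```python
from h import *
c=load('scene');P=cloud(c)
for n,(u,v) in dict(tr=(400,300),tr2=(400,315),t1=(370,276),t2=(355,316),hs=(440,286),jar=(260,284),brush=(317,348),hous=(265,211),handle=(225,222),trig=(238,229),boardcorner=(361,250),boardc2=(315,276),boardc3=(240,235),movjaw=(325,235)).items(): print(n,P[v,u].round(3))
im=c['image'][180:360,190:470]; a=cv2.resize(im,None,fx=2.85,fy=2.85,interpolation=cv2.INTER_CUBIC); save('crop',a)
```

```text
tr [ 0.571 -0.058  0.033]
tr2 [ 0.549 -0.081  0.024]
t1 [0.578 0.03  0.034]
t2 [ 0.476 -0.045  0.036]
hs [ 0.673 -0.062  0.02 ]
jar [0.393 0.127 0.042]
brush [ 0.397 -0.041  0.004]
hous [0.526 0.313 0.07 ]
handle [0.445 0.346 0.057]
trig [0.455 0.309 0.052]
boardcorner [0.65  0.137 0.009]
boardc2 [0.515 0.12  0.011]
boardc3 [0.477 0.345 0.012]
movjaw [0.581 0.172 0.056]
```

View pics/crop.png

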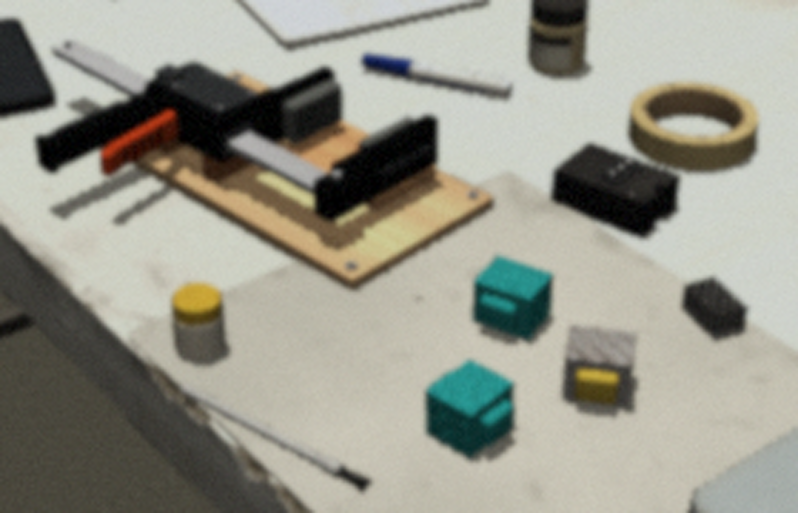

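The right one is at crop (600,365): grey core with a yellow coil. I'll move to an overhead view.

Add to h.py:
```python
def yaw():
    y=R.from_quat(bot.get_obs()['tool_rot']).as_matrix()[:,1]; return np.degrees(np.arctan2(y[1],y[0]))
def to(p,yawdeg):
    "numbers from the measured pose to TCP p, tool down, tool y at yawdeg"
    o=bot.get_obs(); A=R.from_quat(o['tool_rot']); a=np.radians(yawdeg)
    y=np.array([np.cos(a),np.sin(a),0]); z=np.array([0,0,-1.]); T=R.from_matrix(np.stack([np.cross(y,z),y,z],1))
    s=A.inv().apply(np.array(p)-o['eef_pos'])/.25; r=(A.inv()*T).as_rotvec()/.5
    print('clock',round(o['clock'],2),'slide',s.round(3),'rot',r.round(3)); return s,r
```

```text
(no output)
```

Emit:
{"op": "drive_tool", "data": {"slide": [[-0.1,-0.05,-0.05],[-0.2,-0.1,-0.1],[-0.3,-0.15,-0.15],[-0.4,-0.2,-0.2],[-0.5,-0.25,-0.25],[-0.6,-0.3,-0.3],[-0.7,-0.37,-0.4],[-0.8,-0.4,-0.5]], "rotation": [[0,0,0.12],[0,0,0.25],[0,0,0.37],[0,0,0.5],[0,0,0.62],[0,0,0.75],[0,0,0.87],[0,0,1]]}}

```text
clock: 1.1
eef_pos: [0.3471, 0.2807, 0.3567]
tool_rot: [0.447, 0.894, -0.001, -0.0]
ft_force: [0.5, 0.2, -1.0]
grip_width: 0.0854
grasp_force: 0.0
```

Run:
```python
from h import *
to([0.47,0.12,0.36],10)
```

```text
clock 1.1 slide [-0.809  0.007 -0.013] rot [-0.002  0.001  0.938]
```

Emit:
{"op": "drive_tool", "data": {"slide": [[-0.12,0,0],[-0.24,0,0],[-0.36,0,0],[-0.48,0,0],[-0.6,0,0],[-0.72,0,0],[-0.81,0,0],[-0.81,0,0]], "rotation": [[0,0,0.15],[0,0,0.3],[0,0,0.45],[0,0,0.6],[0,0,0.75],[0,0,0.9],[0,0,0.94],[0,0,0.94]]}}

```text
clock: 2.1
eef_pos: [0.4694, 0.1193, 0.3555]
tool_rot: [0.643, 0.766, -0.001, -0.0]
ft_force: [1.2, -0.6, -0.2]
grip_width: 0.0852
grasp_force: 0.0
```

Run:
```python
from h import *
c=cap('wrist','w1'); print(bot.get_obs()['eef_pos'],yaw(),c['xyz'],c['camera_matrix'][0,0]); save('w1',c['image'])
```

```text
[0.46889777 0.11996257 0.35571635] 10.013935682042922 [0.45586461 0.19669347 0.49687272] 359.38651920870757
```

View pics/w1.png

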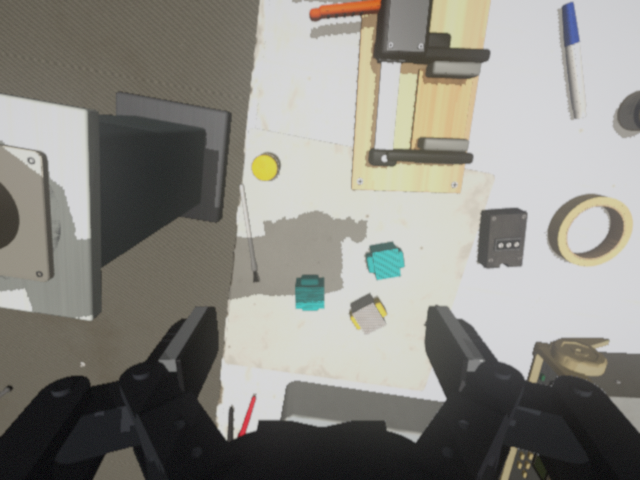

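Wrist view: transformer at (369,315) with yellow coil ends at (380,304) and (355,324). Turquoise look-alikes at (385,262) and (310,293). Moving pad at (445,145), fixed pad at (455,70), bar at (388,110). The housing is cut off at the top.

Run:
```python
from h import *
c=load('w1');P=cloud(c);v,u=np.mgrid[:480,:640]
def rect(m,n):
    q=P[m][:,:2]*1000; r=cv2.minAreaRect(q.astype(np.float32)); print(n,m.sum(),'z',np.median(P[m][:,2]).round(4),[np.round(x,1) for x in r])
box=lambda a,b,d,e:(u>=a)&(u<=b)&(v>=d)&(v<=e)
Z=P[...,2]
rect(box(340,398,290,340)&(Z>.031)&(Z<.042),'core top')
hsv=cv2.cvtColor(c['image'],cv2.COLOR_RGB2HSV)
yel=(hsv[...,0]>18)&(hsv[...,0]<35)&(hsv[...,1]>140)&box(340,398,285,345)
for n,m in (('y1',yel&(u>369)),('y2',yel&(u<=369))): print(n,m.sum(),P[m].mean(0).round(4),np.median(u[m]),np.median(v[m]))
print('bench z',np.median(Z[box(420,440,270,300)]))
m=box(378,398,70,140)&(Z>.045)&(Z<.062); q=P[m][:,:2]; print('bar',m.sum(),q.mean(0).round(4),np.median(Z[m])); l=cv2.fitLine(q.astype(np.float32),cv2.DIST_HUBER,0,1e-4,1e-4).ravel(); print(np.degrees(np.arctan2(l[1],l[0])),l)
rect(box(415,480,55,80)&(Z>.055)&(Z<.064),'fixed pad')
rect(box(415,475,134,153)&(Z>.055)&(Z<.064),'mov pad')
for uv in [(427,64),(480,69),(427,74),(480,76),(417,139),(467,140),(417,151),(468,152),(360,184),(457,186),(383,58),(432,60)]: print(uv,P[uv[1],uv[0]].round(4))
im=c['image'][0:200,340:500]; save('w1c',cv2.resize(im,None,fx=3,fy=3,interpolation=cv2.INTER_CUBIC))
```

```text
core top 641 z 0.035 [array([570.4, -60.4]), array([35. , 43.9]), np.float64(40.6)]
y1 0 [nan nan nan] nan nan
y2 0 [nan nan nan] nan nan
bench z 0.0011929766153288002
bar 1293 [0.5276 0.2285] 0.04907376152579035
-80.51583 [ 0.16477503 -0.98633116  0.52759564  0.22851397]
fixed pad 847 z 0.0594 [array([582.1, 278.8]), array([75.2, 19.2]), np.float64(8.9)]
mov pad 640 z 0.0595 [array([601.8, 194.7]), array([68.4, 16.9]), np.float64(9.7)]
(427, 64) [0.4559 0.1967 0.4969]
(480, 69) [0.6193 0.2814 0.0579]
(427, 74) [0.5677 0.2696 0.0369]
(480, 76) [ 0.6438  0.285  -0.0013]
(417, 139) [0.5788 0.1964 0.022 ]
(467, 140) [0.6278 0.2055 0.0578]
(417, 151) [0.5715 0.1832 0.0633]
(468, 152) [0.6316 0.1925 0.0615]
(360, 184) [0.5208 0.1257 0.0097]
(457, 186) [0.6505 0.1461 0.0113]
(383, 58) [0.5108 0.2739 0.0559]
(432, 60) [0.5649 0.2814 0.0557]<stdin>:10: RuntimeWarning: Mean of empty slice.
  ret = um.true_divide(
  return _methods._mean(a, axis=axis, dtype=dtype,
  ret = ret.dtype.type(ret / rcount)
```

View pics/w1c.png

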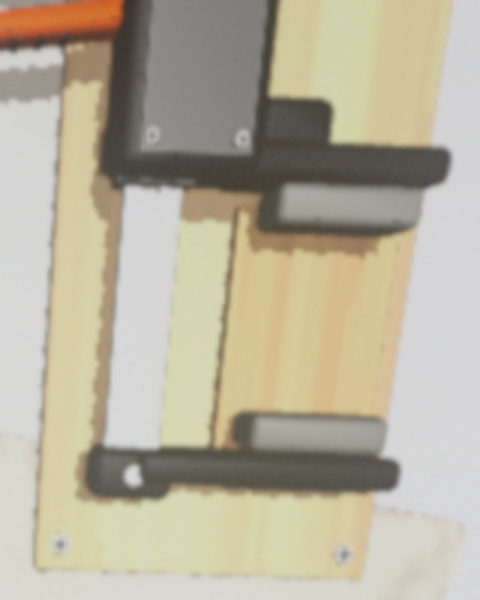

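Run:
```python
from h import *
to([.5704,-.0604,.12],38)
```

```text
clock 2.15 slide [-0.781  0.276  0.942] rot [-0.003 -0.001 -0.977]
```

Emit:
{"op": "drive_tool", "data": {"slide": [[-0.12,0.04,0.12],[-0.24,0.08,0.24],[-0.36,0.12,0.36],[-0.48,0.16,0.5],[-0.6,0.21,0.65],[-0.7,0.25,0.8],[-0.78,0.276,0.94],[-0.78,0.276,0.94]], "rotation": [[0,0,-0.15],[0,0,-0.3],[0,0,-0.45],[0,0,-0.6],[0,0,-0.75],[0,0,-0.9],[0,0,-0.98],[0,0,-0.98]], "gripper": 1}}

```text
clock: 3.15
eef_pos: [0.5686, -0.0593, 0.1179]
tool_rot: [0.437, 0.899, -0.001, -0.004]
ft_force: [-0.4, 0.2, -0.4]
grip_width: 0.0858
grasp_force: 0.0
```

Run:
```python
from h import *
to([.5704,-.0604,.003],40.6)
c=cap('wrist','w2'); save('w2',c['image']); P=cloud(c)
v,u=np.mgrid[:480,:640]; m=(P[...,2]>.031)&(P[...,2]<.042)&(np.hypot(P[...,0]-.5704,P[...,1]+.0604)<.033)
print(m.sum(),cv2.minAreaRect((P[m][:,:2]*1000).astype(np.float32)))
```

```text
clock 3.15 slide [-0.01   0.005  0.46 ] rot [-0.01  -0.011 -0.087]
3175 ((570.5458374023438, -60.80865478515625), (34.91533660888672, 42.79526138305664), 40.6877555847168)
```

View pics/w2.png

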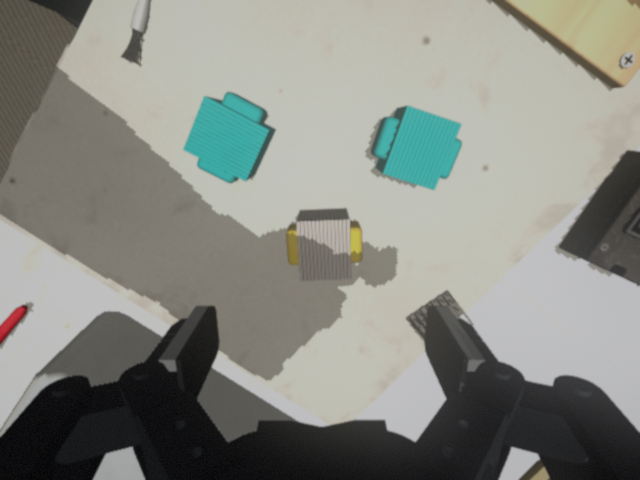

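Wrist view: transformer at (325,245), coil ends left and right along the closing line, fingers either side, everything else clear. I'll descend and grasp.

Emit:
{"op": "drive_tool", "data": {"slide": [[-0.01,0.005,0.08],[-0.01,0.005,0.16],[-0.01,0.005,0.24],[-0.01,0.005,0.32],[-0.01,0.005,0.4],[-0.01,0.005,0.46],[-0.01,0.005,0.46],[-0.01,0.005,0.46]], "rotation": [[-0.01,-0.01,-0.08],[-0.01,-0.01,-0.08],[-0.01,-0.01,-0.08],[-0.01,-0.01,-0.08],[-0.01,-0.01,-0.08],[-0.01,-0.01,-0.08],[-0.01,-0.01,-0.08],[-0.01,-0.01,-0.08]]}}

```text
clock: 4.2
eef_pos: [0.5744, -0.0605, 0.0075]
tool_rot: [0.419, 0.908, 0.001, 0.004]
ft_force: [-0.0, 0.4, -0.0]
grip_width: 0.0852
grasp_force: 0.0
```

Emit:
{"op": "drive_tool", "data": {"slide": [[0,0,0],[0,0,0],[0,0,0],[0,0,0],[0,0,0],[0,0,0],[0,0,0],[0,0,0]], "rotation": [[0,0,0],[0,0,0],[0,0,0],[0,0,0],[0,0,0],[0,0,0],[0,0,0],[0,0,0]], "gripper": 0}}

```text
clock: 5.2
eef_pos: [0.5744, -0.061, 0.0073]
tool_rot: [0.419, 0.908, 0.001, 0.004]
ft_force: [-0.7, -0.1, 5.1]
grip_width: 0.0504
grasp_force: 64.2
```

Run:
```python
from h import *
o=bot.get_obs();print(o['eef_pos'],yaw(),o['grip_width'],o['grasp_force'])
to([.52,.16,.25],20)
```

```text
[ 0.57443277 -0.06097154  0.00731523] 40.4421594351465 0.050427601934022716 64.16729807853699
clock 5.2 slide [ 0.808  0.414 -0.974] rot [0.015 0.011 0.714]
```

Emit:
{"op": "drive_tool", "data": {"slide": [[0,0,-0.1],[0,0,-0.3],[0.1,0.05,-0.5],[0.25,0.12,-0.7],[0.4,0.2,-0.85],[0.55,0.28,-0.97],[0.7,0.35,-0.97],[0.81,0.41,-0.97]], "rotation": [[0,0,0],[0.01,0.01,0.1],[0.01,0.01,0.2],[0.01,0.01,0.3],[0.01,0.01,0.4],[0.01,0.01,0.5],[0.01,0.01,0.6],[0.01,0.01,0.71]]}}

```text
clock: 6.2
eef_pos: [0.5176, 0.1615, 0.2482]
tool_rot: [0.573, 0.819, 0.0, -0.0]
ft_force: [0.3, 0.7, -1.4]
grip_width: 0.0506
grasp_force: 63.5
```

Run:
```python
from h import *
o=bot.get_obs();print(o['eef_pos'],yaw(),o['grip_width'],o['grasp_force'])
c=cap('wrist','w3'); save('w3',c['image'])
```

```text
[0.51764044 0.1614868  0.2482169 ] 20.0602509770166 0.05056746939236409 63.47083926200867
```

View pics/w3.png

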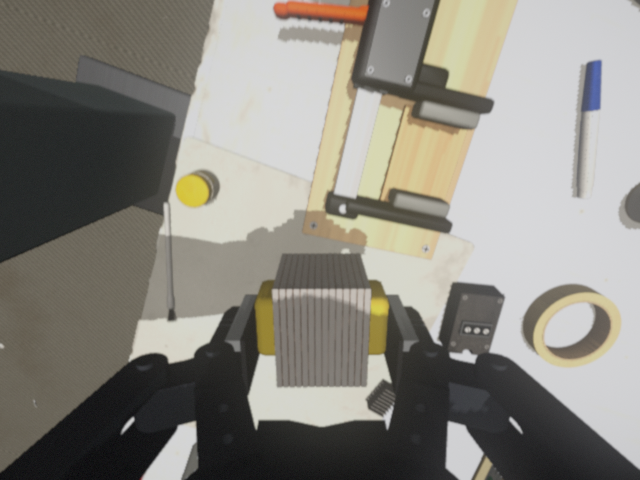

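Wrist view: transformer held square at (320,320), coil ends against the pads. Fixed pad at (447,115), moving pad at (420,206), housing screws at (370,70) and (409,80).

Run:
```python
from h import *
c=load('w3');P=cloud(c);v,u=np.mgrid[:480,:640];Z=P[...,2]
V=c['image'].max(-1).astype(int)
box=lambda a,b,d,e:(u>=a)&(u<=b)&(v>=d)&(v<=e)
l=None
m=box(335,385,95,190)&(Z>.045)&(Z<.062)&(V>130); q=P[m][:,:2]; l=cv2.fitLine(q.astype(np.float32),cv2.DIST_HUBER,0,1e-4,1e-4).ravel(); ang=np.degrees(np.arctan2(l[1],l[0])); ang=(ang+90+90)%180-90
print('bar yaw',ang)
def rr(m,n):
    r=cv2.minAreaRect((P[m][:,:2]*1000).astype(np.float32)); print(n,m.sum(),[np.round(x,1) for x in r])
fp=box(405,490,95,135)&(Z>.055)&(Z<.066); mp=box(385,455,185,222)&(Z>.055)&(Z<.066)
print('V hist',np.percentile(V[fp],[5,25,50,75,95]))
for m,n in ((fp,'fix'),(mp,'mov')): rr(m&(V>75),n+' pad'); rr(m&(V<60),n+' jaw')
h=box(340,445,0,100)&(Z>.072)&(Z<.081); rr(h,'housing'); print(np.median(Z[h]))
# in clamp-oriented frame extents
A=R.from_euler('z',9.5,degrees=True).as_matrix()[:2,:2]
for m,n in ((fp&(V>75),'fix'),(mp&(V>75),'mov'),(h,'hous'),(box(335,385,95,190)&(Z>.045)&(Z<.055)&(V>130),'bar')):
    q=P[m][:,:2]@A*1000; print(n,'x',np.percentile(q[:,0],[1,3,50,97,99]).round(1),'y',np.percentile(q[:,1],[1,3,50,97,99]).round(1),'z',np.median(Z[m]).round(4))
# transformer
o=bot.get_obs(); T=R.from_quat(o['tool_rot']); q=(P-o['eef_pos']).reshape(-1,3); q=T.inv().apply(q).reshape(480,640,3)*1000
m=box(268,372,250,390)&(np.abs(q[...,0])<60)&(q[...,2]<10)
zt=q[...,2][m]; top=np.median(zt); mm=m&(np.abs(q[...,2]-top)<3); print('top z(tool)',top,'rect',cv2.minAreaRect(q[mm][:,:2].astype(np.float32)))
pl=q[mm]; k=np.linalg.lstsq(np.c_[pl[:,:2],np.ones(len(pl))],pl[:,2],rcond=None)[0]; print('tilt',k)
```

```text
bar yaw 7.0108795
V hist [ 72.  83. 120. 160. 171.]
fix pad 1670 [array([594.4, 285. ]), array([58.7, 27. ]), np.float64(8.3)]
fix jaw 0 [array([0., 0.]), array([0., 0.]), np.float64(0.0)]
mov pad 1361 [array([601.9, 194.2]), array([63.6, 26.4]), np.float64(19.8)]
mov jaw 0 [array([0., 0.]), array([0., 0.]), np.float64(0.0)]
housing 112 [array([525.4, 313. ]), array([39.1, 60.1]), np.float64(9.9)]
0.07226929032488993
fix x [604.6 605.8 634.9 658.3 660. ] y [169.6 170.2 180.6 194.  195.1] z 0.0599
mov x [596.2 598.3 624.1 652.9 654.8] y [ 76.1  77.8  90.8 101.2 101.6] z 0.06
hous x [550.6 552.  568.7 587.5 589.2] y [192.9 194.  218.4 248.8 250.5] z 0.0723
bar x [546.5 547.3 557.9 568.5 569.3] y [ 94.6  96.7 139.8 178.6 180.6] z 0.0491
top z(tool) -27.533962327881685 rect ((-1.0000572204589844, -0.5430946350097656), (43.25094223022461, 35.02365493774414), 0.21523113548755646)
tilt [ 7.80432604e-03  4.93717405e-03 -2.77476348e+01]
```

```bash
cat >> h.py <<'E'
def ray(c,u,v,z):
    K=c['camera_matrix']; d=R.from_quat(c['orientation']).apply([(u-K[0,2])/K[0,0],-(v-K[1,2])/K[1,1],-1]); return (c['xyz']+d*(z-c['xyz'][2])/d[2])
E
python3 - <<'E'
from h import *
def seg(c,n,a,b,z):
    p,q=ray(c,*a,z),ray(c,*b,z); d=q-p; print(n,(p*1000).round(1)[:2],(q*1000).round(1)[:2],'ang',np.degrees(np.arctan2(d[1],d[0])).round(2),'len',np.linalg.norm(d*1000).round(1))
c=load('w3')
seg(c,'boardL',(304,231),(345,30),.012);seg(c,'boardR',(432,258),(516,0),.012);seg(c,'boardB',(304,231),(432,258),.012)
seg(c,'barL',(357,90),(335,192),.0505);seg(c,'barR',(381,95),(358,197),.0505)
c=load('w1')
seg(c,'boardL',(352.7,189.3),(361.7,15),.012);seg(c,'boardR',(460.7,192.7),(490,0),.012)
c=load('w1');im=c['image']
c=load('w3'); save('w3c',cv2.resize(c['image'][0:265,290:530],None,fx=2.26,fy=2.26,interpolation=cv2.INTER_CUBIC))
E
```

```text
boardL [511.6 121.4] [483.1 318.6] ang 98.22 len 199.3
boardR [657.3 140.9] [620.2 394.4] ang 98.31 len 256.2
boardB [511.6 121.4] [657.3 140.9] ang 7.64 len 146.9
barL [510.5 270.5] [524.4 179.7] ang -81.33 len 91.8
barR [531.9 273.9] [546.8 182.8] ang -80.71 len 92.4
boardL [512.2 117.3] [481.3 321.9] ang 98.59 len 206.9
boardR [657.9 138.2] [625.3 362.7] ang 98.26 len 226.8
```

View pics/w3c.png

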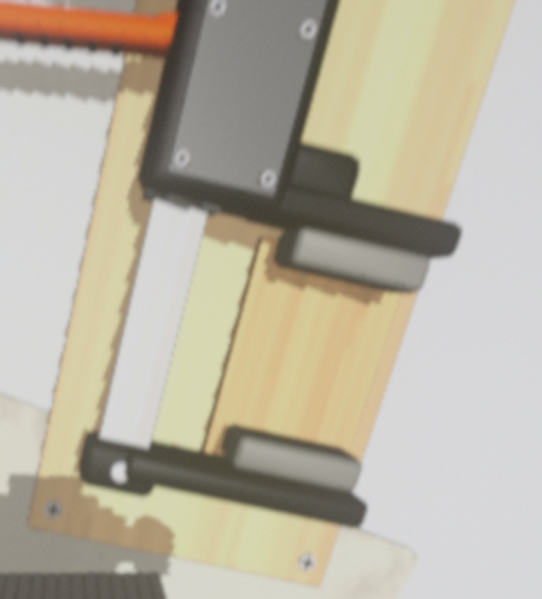

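Run:
```python
from h import *
c=load('w3')
A=R.from_euler('z',8.5,degrees=True).as_matrix()[:2,:2]
for n,a,b,z,kx,ky in [('fixpadL',295,230,.061,45,-45),('fixpadR',430,258,.061,99,-45),('movpadL',232,462,.061,45,None),('movpadR',358,490,.061,99,None),('bedT',260,240,.022,40,None),('bedB',205,452,.022,40,None),('fixjawtip',460,235,.067,105,None),('movjawtip',365,512,.067,105,None),('housL',150,188,.074,-18,-45),('housR',285,205,.074,36,-45),('barL',128,330,.0505,-11,None),('barR',180,340,.0505,11,None)]:
    q=ray(c,290+a/2.26,b/2.26,z)[:2]*1000@A; print(n,q.round(1),'origin x',(q[0]-kx).round(1),'y',(q[1]-ky).round(1) if ky else '')
# pad faces from depth: profile along clamp y at pad x mid
P=cloud(c);Q=P[...,:2]*1000@A
s=(np.abs(Q[...,0]-(555+72+0))<20)&(Q[...,1]>60)&(Q[...,1]<220)
y=Q[...,1][s];z=P[...,2][s]*1000
for a in range(66,214,2):
    k=(y>=a)&(y<a+2)
    if k.sum(): print(a,np.percentile(z[k],[10,90]).round(0),end=' ')
```

```text
fixpadL [599.5 192.9] origin x 554.5 y 237.9
fixpadR [652.9 193.6] origin x 553.9 y 238.6
movpadL [599.6 101.5] origin x 554.6 y 
movpadR [654.2 100.5] origin x 555.2 y 
bedT [595.6 190. ] origin x 555.6 y 
bedB [595.7  96.6] origin x 555.7 y 
fixjawtip [658.7 203. ] origin x 553.7 y 
movjawtip [657.4  93.2] origin x 552.4 y 
housL [541.5 194.7] origin x 559.5 y 239.7
housR [590.5 199. ] origin x 554.5 y 244.0
barL [546.6 143.9] origin x 557.6 y 
barR [568.2 144.3] origin x 557.2 y 
66 [10. 12.] 68 [10. 12.] 70 [10. 12.] 72 [10. 12.] 84 [62. 65.] 86 [64. 66.] 88 [65. 67.] 90 [65. 67.] 92 [65. 67.] 94 [64. 66.] 96 [53. 64.] 98 [57. 60.] 100 [59. 60.] 102 [59. 61.] 104 [59. 61.] 106 [59. 61.] 108 [59. 61.] 110 [21. 60.] 112 [20. 56.] 114 [20. 22.] 116 [20. 22.] 118 [20. 22.] 120 [20. 22.] 122 [20. 22.] 124 [20. 22.] 126 [20. 22.] 128 [20. 21.] 130 [20. 22.] 132 [20. 22.] 134 [20. 22.] 136 [20. 22.] 138 [20. 22.] 140 [20. 22.] 142 [20. 22.] 144 [20. 22.] 146 [20. 21.] 148 [20. 22.] 150 [20. 22.] 152 [20. 22.] 154 [20. 22.] 156 [20. 22.] 158 [20. 22.] 160 [20. 22.] 162 [20. 22.] 164 [20. 22.] 166 [19. 22.] 168 [20. 22.] 170 [20. 22.] 172 [19. 22.] 174 [19. 22.] 176 [20. 21.] 178 [20. 22.] 180 [21. 59.] 182 [58. 60.] 184 [59. 61.] 186 [58. 60.] 188 [59. 60.] 190 [59. 61.] 192 [58. 60.] 194 [57. 64.] 196 [64. 66.] 198 [65. 67.] 200 [65. 67.] 202 [64. 67.] 204 [64. 66.] 206 [62. 65.] 208 [56. 58.] 210 [56. 58.] 212 [56. 58.]
```

Run:
```python
from h import *
to([.5975,.2455,.125],8.5)
```

```text
clock 6.25 slide [0.189 0.415 0.492] rot [-0.001 -0.009  0.408]
```

Emit:
{"op": "drive_tool", "data": {"slide": [[0.04,0.1,0.05],[0.09,0.2,0.12],[0.14,0.3,0.2],[0.189,0.415,0.3],[0.189,0.415,0.4],[0.189,0.415,0.49],[0.189,0.415,0.49],[0.189,0.415,0.49]], "rotation": [[0,0,0.1],[0,0,0.2],[0,-0.005,0.3],[0,-0.009,0.4],[0,-0.009,0.408],[0,-0.009,0.408],[0,-0.009,0.408],[0,-0.009,0.408]]}}

```text
clock: 7.25
eef_pos: [0.6, 0.2401, 0.1264]
tool_rot: [0.653, 0.757, -0.001, 0.002]
ft_force: [0.2, 0.5, -0.1]
grip_width: 0.0506
grasp_force: 63.4
```

Run:
```python
from h import *
to([.5975,.2455,.033],8.5);print(bot.get_obs()['eef_pos'])
```

```text
clock 7.25 slide [ 0.024 -0.007  0.373] rot [ 0.002  0.007 -0.003]
[0.59996351 0.24006766 0.12635935]
```

Emit:
{"op": "drive_tool", "data": {"slide": [[0.024,-0.007,0],[0.024,-0.007,0.06],[0.024,-0.007,0.12],[0.024,-0.007,0.18],[0.024,-0.007,0.24],[0.024,-0.007,0.3],[0.024,-0.007,0.35],[0.024,-0.007,0.35]], "rotation": [[0,0.007,0],[0,0.007,0],[0,0.007,0],[0,0.007,0],[0,0.007,0],[0,0.007,0],[0,0.007,0],[0,0.007,0]]}}

```text
clock: 8.25
eef_pos: [0.5962, 0.2451, 0.0367]
tool_rot: [0.653, 0.757, -0.001, -0.0]
ft_force: [0.7, -0.5, -2.4]
grip_width: 0.0506
grasp_force: 63.5
```

Run:
```python
from h import *
to([.5975,.2455,.030],8.5);print(bot.get_obs()['eef_pos'])
c=cap('wrist','w4'); P=cloud(c); A=R.from_euler('z',8.5,degrees=True).as_matrix()[:2,:2]
Q=P[...,:2]*1000@A-[554.8,239.5]; Z=P[...,2]
m=(Z>.048)&(Z<.072)&(abs(Q[...,0]-72)<30)
mm=m&(Q[...,1]<-65)&(Q[...,1]>-107); print('tr z',np.median(Z[mm]),cv2.minAreaRect(Q[mm].astype(np.float32)))
y=Q[...,1][m];print(np.histogram(y,np.arange(-145,-40,3)))
save('w4',c['image'])
```

```text
clock 8.25 slide [0.001 0.005 0.027] rot [-0.004  0.001 -0.003]
[0.59618645 0.24510589 0.03669255]
tr z 0.06386203299133243 ((71.99688720703125, -84.8973617553711), (39.78823471069336, 59.9903450012207), 89.99410247802734)
(array([   0,    0,    0,    0,    4,  820, 1386,    0,    0,    0,    0,
          0,    0,  167,  571,  595,  793,  943,  971, 1004, 1059, 1032,
       1087, 1766, 1196,  826,  741, 2143,    6,  850, 1178, 1216, 1305,
        538]), array([-145, -142, -139, -136, -133, -130, -127, -124, -121, -118, -115,
       -112, -109, -106, -103, -100,  -97,  -94,  -91,  -88,  -85,  -82,
        -79,  -76,  -73,  -70,  -67,  -64,  -61,  -58,  -55,  -52,  -49,
        -46,  -43]))
```

View pics/w4.png

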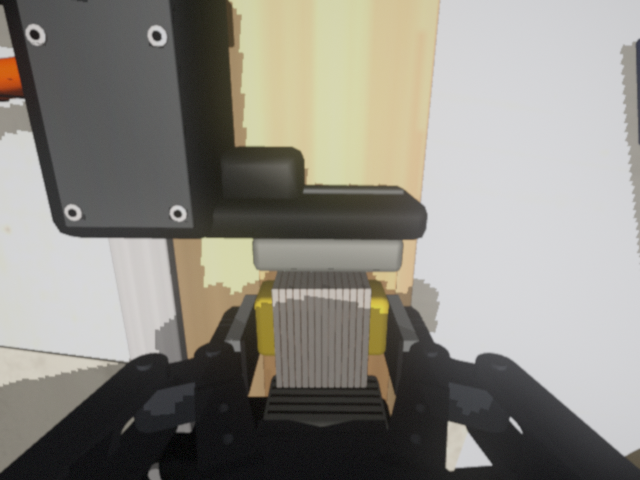

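Transformer is centred on the fixed pad (x 322 vs 328 px), with gaps on both sides. Lowering the last ~6 mm, then opening a little.

Emit:
{"op": "drive_tool", "data": {"slide": [[0.001,0.003,0.008],[0.001,0.003,0.014],[0.001,0.003,0.018],[0.001,0.003,0.021],[0.001,0.003,0.023],[0.001,0.003,0.024],[0.001,0.003,0.024],[0.001,0.003,0.024]], "rotation": [[0,0,0],[0,0,0],[0,0,0],[0,0,0],[0,0,0],[0,0,0],[0,0,0],[0,0,0]]}}

```text
clock: 9.3
eef_pos: [0.5979, 0.2459, 0.0324]
tool_rot: [0.653, 0.757, 0.0, 0.0]
ft_force: [-0.8, -0.3, -1.5]
grip_width: 0.0507
grasp_force: 63.5
```

Emit:
{"op": "drive_tool", "data": {"slide": [[0,0,0.002],[0,0,0.004],[0,0,0.005],[0,0,0.006],[0,0,0.007],[0,0,0.008],[0,0,0.008],[0,0,0.008]], "rotation": [[0,0,0],[0,0,0],[0,0,0],[0,0,0],[0,0,0],[0,0,0],[0,0,0],[0,0,0]]}}

```text
clock: 10.3
eef_pos: [0.5979, 0.2459, 0.0304]
tool_rot: [0.653, 0.757, 0.0, 0.0]
ft_force: [-0.7, -0.3, -1.1]
grip_width: 0.0508
grasp_force: 63.5
```

Emit:
{"op": "drive_tool", "data": {"slide": [[0,0,0.002],[0,0,0.003],[0,0,0.004],[0,0,0.005],[0,0,0.006],[0,0,0.006],[0,0,0.006],[0,0,0.006]], "rotation": [[0,0,0],[0,0,0],[0,0,0],[0,0,0],[0,0,0],[0,0,0],[0,0,0],[0,0,0]]}}

```text
clock: 11.3
eef_pos: [0.5979, 0.246, 0.0293]
tool_rot: [0.653, 0.757, 0.0, 0.0]
ft_force: [-2.7, -0.7, 5.1]
grip_width: 0.0506
grasp_force: 64.3
```

Touching the bed (z force +5). Opening partly.

Emit:
{"op": "drive_tool", "data": {"slide": [[0,0,0],[0,0,0],[0,0,0],[0,0,0],[0,0,0],[0,0,0],[0,0,0],[0,0,0]], "rotation": [[0,0,0],[0,0,0],[0,0,0],[0,0,0],[0,0,0],[0,0,0],[0,0,0],[0,0,0]], "gripper": 0.75}}

```text
clock: 12.3
eef_pos: [0.5979, 0.2459, 0.0289]
tool_rot: [0.653, 0.757, 0.0, 0.0]
ft_force: [-0.7, 1.9, 0.5]
grip_width: 0.064
grasp_force: 0.0
```

Emit:
{"op": "drive_tool", "data": {"slide": [[0,0,-0.02],[0,0,-0.06],[0,0,-0.12],[0,0,-0.2],[0,0,-0.3],[0,0,-0.4],[0,0,-0.5],[0,0,-0.6]], "rotation": [[0,0,0],[0,0,0],[0,0,0],[0,0,0],[0,0,0],[0,0,0],[0,0,0],[0,0,0]]}}

```text
clock: 13.3
eef_pos: [0.598, 0.246, 0.1812]
tool_rot: [0.653, 0.757, 0.001, 0.001]
ft_force: [0.3, -0.6, 0.7]
grip_width: 0.064
grasp_force: 0.0
```

Run:
```python
from h import *
c=cap('wrist','w5'); P=cloud(c); A=R.from_euler('z',8.5,degrees=True).as_matrix()[:2,:2]
Q=P[...,:2]*1000@A-[554.8,239.5]; Z=P[...,2]
V=c['image'].max(-1)
m=(Z>.05)&(Z<.0625)&(abs(Q[...,0]-72)<19)
mm=m&(Q[...,1]<-62)&(Q[...,1]>-112); print('tr z',np.median(Z[mm]),cv2.minAreaRect(Q[mm].astype(np.float32)))
y=Q[...,1][m];h=np.histogram(y,np.arange(-150,-40,2));print([(int(b),int(a)) for a,b in zip(*h)])
q=np.array([-58,23])+[554.8,239.5]; w=A@q/1000; print('grip world',w)
to([*w,.16],98.5-28)
```

```text
tr z 0.05662813071385736 ((72.0392837524414, -82.75126647949219), (41.50365447998047, 37.85982131958008), 89.77410888671875)
[(-150, 0), (-148, 0), (-146, 0), (-144, 150), (-142, 74), (-140, 72), (-138, 108), (-136, 103), (-134, 103), (-132, 113), (-130, 131), (-128, 265), (-126, 0), (-124, 0), (-122, 0), (-120, 0), (-118, 0), (-116, 0), (-114, 0), (-112, 0), (-110, 0), (-108, 0), (-106, 0), (-104, 85), (-102, 101), (-100, 111), (-98, 107), (-96, 107), (-94, 119), (-92, 113), (-90, 115), (-88, 101), (-86, 125), (-84, 104), (-82, 126), (-80, 110), (-78, 124), (-76, 108), (-74, 121), (-72, 124), (-70, 109), (-68, 126), (-66, 113), (-64, 130), (-62, 90), (-60, 43), (-58, 109), (-56, 153), (-54, 123), (-52, 138), (-50, 155), (-48, 154), (-46, 58), (-44, 0)]
grip world [0.45254311 0.33304838]
clock 13.35 slide [ 0.428 -0.533  0.098] rot [ 0.018  0.006 -2.167]
```

Transformer stands loose at clamp (72,-83), square. Now to the trigger.

Emit:
{"op": "drive_tool", "data": {"slide": [[0.05,-0.06,0],[0.1,-0.13,0],[0.15,-0.2,0],[0.2,-0.26,0],[0.25,-0.33,0],[0.3,-0.4,0],[0.37,-0.46,0],[0.43,-0.53,0]], "rotation": [[0,0,-0.14],[0,0,-0.28],[0,0,-0.42],[0,0,-0.56],[0,0,-0.7],[0,0,-0.84],[0,0,-0.95],[0,0,-1]], "gripper": 0.82}}

```text
clock: 14.35
eef_pos: [0.4506, 0.3334, 0.1794]
tool_rot: [0.445, 0.895, 0.001, 0.001]
ft_force: [-0.9, 0.0, -0.3]
grip_width: 0.0699
grasp_force: 0.0
```

Emit:
{"op": "drive_tool", "data": {"slide": [[0,0,0],[0,0,0],[0,0,0],[0,0,0],[0,0,0],[0,0,0],[0,0,0],[0,0,0]], "rotation": [[0,0,-0.3],[0,0,-0.6],[0,0,-0.9],[0,0,-1],[0,0,-1],[0,0,-1],[0,0,-1],[0,0,-1]]}}

```text
clock: 15.35
eef_pos: [0.451, 0.3328, 0.1788]
tool_rot: [0.21, 0.978, 0.0, 0.0]
ft_force: [-0.2, -0.6, 0.3]
grip_width: 0.0699
grasp_force: 0.0
```

Run:
```python
from h import *
A=R.from_euler('z',8.5,degrees=True).as_matrix()[:2,:2]
o=bot.get_obs();print(o['joint_pos'],o['eef_pos'],yaw(),(o['eef_pos'][:2]*1000@A-[554.8,239.5]))
w=A@(np.array([-58,27])+[554.8,239.5])/1000
to([*w,.15],98.5)
```

```text
[ 6.35949705e-01  3.85870328e-01  6.98445074e-02  1.25390313e+00
 -3.55631157e-04  1.05999902e+00] [0.45100362 0.332827   0.1787884 ] 65.70376763082776 [-59.55530168  23.00860301]
clock 15.35 slide [0.004 0.017 0.115] rot [ 1.000e-03  2.000e-03 -1.145e+00]
```

Emit:
{"op": "drive_tool", "data": {"slide": [[0,0,0],[0,0,0],[0,0,0],[0.004,0.017,0],[0.004,0.017,0],[0.004,0.017,0],[0.004,0.017,0],[0.004,0.017,0]], "rotation": [[0,0,-0.3],[0,0,-0.6],[0,0,-0.9],[0,0,-1],[0,0,-1],[0,0,-1],[0,0,-1],[0,0,-1]]}}

```text
clock: 16.35
eef_pos: [0.4518, 0.337, 0.1788]
tool_rot: [-0.038, 0.999, 0.0, 0.0]
ft_force: [0.3, 0.7, -0.3]
grip_width: 0.0703
grasp_force: 0.0
```

Run:
```python
from h import *
A=R.from_euler('z',8.5,degrees=True).as_matrix()[:2,:2]
o=bot.get_obs();print(o['eef_pos'],yaw(),(o['eef_pos'][:2]*1000@A-[554.8,239.5]))
w=A@(np.array([-58,27])+[554.8,239.5])/1000
to([*w,.10],98.5)
c=cap('wrist','w6'); save('w6',c['image'])
```

```text
[0.45182451 0.33700228 0.1787719 ] 94.34396564524354 [-58.12628589  27.01668221]
clock 16.35 slide [-0.    -0.     0.315] rot [ 0.     0.002 -0.145]
```

View pics/w6.png

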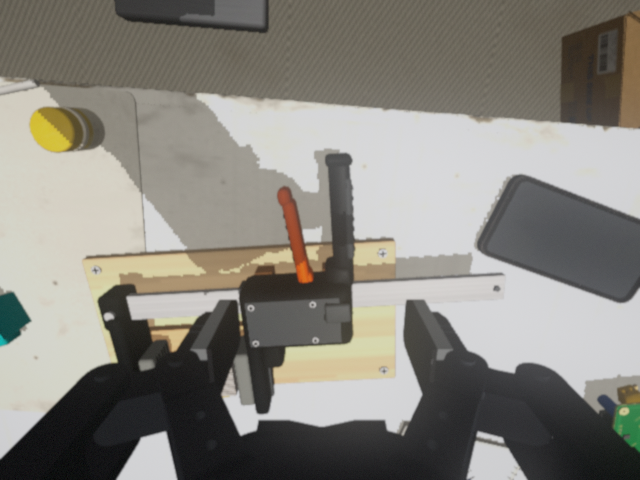

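Trigger at (292,230), handle at (341,215), and the fingers straddle both with nothing else nearby. That was my last picture; from here I rely on numbers.

```bash
cat >> h.py <<'E'
A2=R.from_euler('z',8.5,degrees=True).as_matrix()[:2,:2]; OC=np.array([554.8,239.5])
def clampxy(P): return P[...,:2]*1000@A2-OC
E
python3 - <<'E'
from h import *
c=load('w6');P=cloud(c);Q=clampxy(P);Z=P[...,2]
h=cv2.cvtColor(c['image'],cv2.COLOR_RGB2HSV); org=(h[...,1]>150)&((h[...,0]<12))&(Z>.05)&(Z<.065)
for x0 in (-70,-58,-46):
    k=org&(abs(Q[...,0]-x0)<3); q=Q[...,1][k]; print('trig',x0,k.sum(),np.percentile(q,[3,50,97]).round(1) if k.sum() else '',np.median(Z[k]) if k.sum() else '')
    k=(Z>.054)&(Z<.066)&(abs(Q[...,0]-x0)<3)&(Q[...,1]>22)&(Q[...,1]<60); q=Q[...,1][k]; print('hand',k.sum(),np.percentile(q,[3,50,97]).round(1) if k.sum() else '')
k=org; print('trig x',np.percentile(Q[...,0][k],[1,99]))
E
```

```text
trig -70 83 [-0.8  3.4  7. ] 0.05636538891682963
hand 174 [34.6 42.2 49.7]
trig -58 84 [0.8 4.8 8.4] 0.056225811617562405
hand 174 [34.1 42.2 50.1]
trig -46 88 [ 1.3  6.1 10.3] 0.0561080160702723
hand 153 [34.1 41.7 49.3]
trig x [-88.86464943 -16.42996076]
```

Emit:
{"op": "drive_tool", "data": {"slide": [[0,0,0.1],[0,0,0.2],[0,0,0.3],[0,0,0.4],[0,0,0.5],[0,0,0.58],[0,0,0.62],[0,0,0.62]], "rotation": [[0,0,-0.14],[0,0,-0.14],[0,0,-0.14],[0,0,-0.14],[0,0,-0.14],[0,0,-0.14],[0,0,-0.14],[0,0,-0.14]]}}

```text
clock: 17.4
eef_pos: [0.4516, 0.3369, 0.0233]
tool_rot: [-0.073, 0.997, -0.0, -0.0]
ft_force: [-0.3, 1.1, -0.1]
grip_width: 0.0699
grasp_force: 0.0
```

```bash
cat > st.py <<'E'
from h import *
o=bot.get_obs(); print(round(o['clock'],2),'clamp',clampxy(o['eef_pos']).round(2),'z',o['eef_pos'][2].round(4),'yaw',yaw().round(2),'F clamp',(o['ft_force'][:2]@A2).round(2),o['ft_force'][2].round(1),'grip',o['grip_width'].round(4),o['grasp_force'].round(2))
E
python3 st.py
```

```text
Traceback (most recent call last):
  File "st.py", line 2, in <module>
    o=bot.get_obs(); print(round(o['clock'],2),'clamp',clampxy(o['eef_pos']).round(2),'z',o['eef_pos'][2].round(4),'yaw',yaw().round(2),'F clamp',(o['ft_force'][:2]@A2).round(2),o['ft_force'][2].round(1),'grip',o['grip_width'].round(4),o['grasp_force'].round(2))
                                                                                                                                                                                                                   ^^^^^^^^^^^^^^^^^^^^^
AttributeError: 'float' object has no attribute 'round'
```

Emit:
{"op": "drive_tool", "data": {"slide": [[0,0.016,0],[0,0.032,0],[0,0.045,0],[0,0.056,0],[0,0.068,0],[0,0.08,0],[0,0.088,0],[0,0.096,0]], "rotation": [[0,0,0],[0,0,0],[0,0,0],[0,0,0],[0,0,0],[0,0,0],[0,0,0],[0,0,0]]}}

```text
clock: 18.4
eef_pos: [0.4482, 0.3606, 0.0237]
tool_rot: [-0.073, 0.997, -0.0, 0.0]
ft_force: [-0.3, -4.6, 4.7]
grip_width: 0.07
grasp_force: 2.4
```

```bash
sed -i "s/o\['grip_width'\].round(4),o\['grasp_force'\].round(2)/o['grip_width'],o['grasp_force']/" st.py
cat >> st.py <<'E'
def jaw(n):
    c=cap(n,'t'); P=cloud(c); Q=clampxy(P); Z=P[...,2]
    b=(abs(Q[...,0]-72)<22)&(Z>.045)&(Z<.075)&(Q[...,1]<-40)&(Q[...,1]>-160)
    y=Q[...,1][b]; h,_=np.histogram(y,np.arange(-160,-40,2)); print(n,b.sum(),[(int(-160+2*i),int(x)) for i,x in enumerate(h) if x])
E
cat > jw.py <<'E'
from st import *
for n in ('scene','side'): jaw(n)
E
python3 jw.py
```

```text
18.4 clamp [-58.2   50.89] z 0.0237 yaw 98.36 F clamp [-0.95 -4.46] 4.7 grip 0.0700204784900196 2.3866557015571743
scene 658 [(-154, 2), (-152, 24), (-150, 62), (-148, 52), (-146, 22), (-144, 14), (-142, 7), (-140, 5), (-138, 4), (-136, 1), (-134, 2), (-132, 5), (-130, 9), (-128, 8), (-126, 10), (-124, 8), (-122, 1), (-106, 18), (-104, 32), (-102, 26), (-100, 6), (-98, 12), (-96, 11), (-94, 7), (-92, 11), (-90, 12), (-88, 9), (-86, 10), (-84, 11), (-82, 11), (-80, 10), (-78, 10), (-76, 11), (-74, 7), (-72, 10), (-70, 11), (-68, 7), (-66, 12), (-64, 8), (-62, 6), (-60, 21), (-58, 22), (-56, 13), (-54, 10), (-52, 8), (-50, 9), (-48, 5), (-46, 28), (-44, 25)]
side 557 [(-154, 3), (-152, 28), (-150, 53), (-148, 77), (-146, 26), (-144, 16), (-142, 5), (-140, 4), (-138, 2), (-126, 6), (-124, 1), (-122, 2), (-108, 2), (-106, 7), (-104, 19), (-102, 16), (-100, 9), (-98, 8), (-96, 4), (-94, 10), (-92, 10), (-90, 5), (-88, 9), (-86, 8), (-84, 8), (-82, 9), (-80, 13), (-78, 3), (-76, 11), (-74, 6), (-72, 6), (-70, 8), (-68, 6), (-66, 6), (-64, 8), (-62, 8), (-60, 21), (-58, 19), (-56, 13), (-54, 7), (-52, 8), (-50, 5), (-48, 6), (-46, 19), (-44, 22)]
```

Emit:
{"op": "drive_tool", "data": {"slide": [[0,-0.02,0],[0,-0.04,0],[0,-0.06,0],[0,-0.08,0],[0,-0.09,0],[0,-0.09,0],[0,-0.09,0],[0,-0.09,0]], "rotation": [[0,0,0],[0,0,0],[0,0,0],[0,0,0],[0,0,0],[0,0,0],[0,0,0],[0,0,0]]}}

```text
clock: 19.5
eef_pos: [0.4517, 0.3388, 0.0238]
tool_rot: [-0.073, 0.997, 0.0, 0.0]
ft_force: [-0.7, 0.5, 0.1]
grip_width: 0.07
grasp_force: 0.0
```

```bash
cat > jw.py <<'E'
from st import *
def back(c):
    P=cloud(c); Q=clampxy(P); Z=P[...,2]
    b=(abs(Q[...,0]-72)<28)&(Z>.028)&(Z<.06)&(Q[...,1]<-125)&(Q[...,1]>-165); return Q[...,1][b]
for n in ('scene','side'):
    a=np.median(back(load(n))); y=back(cap(n,'t')); y2=back(cap(n,'t')); b=np.median(y); print(n,'jaw moved',round(b-a,2),round(np.median(y2)-a,2),len(y))
E
python3 jw.py
```

```text
19.5 clamp [-57.95  28.86] z 0.0238 yaw 98.39 F clamp [-0.63  0.59] 0.1 grip 0.06996413449929056 0.0
scene jaw moved 6.86 7.15 249
side jaw moved 6.49 6.79 316
```

Emit:
{"op": "drive_tool", "data": {"slide": [[0,0.016,0],[0,0.03,0],[0,0.042,0],[0,0.054,0],[0,0.066,0],[0,0.076,0],[0,0.084,0],[0,0.09,0]], "rotation": [[0,0,0],[0,0,0],[0,0,0],[0,0,0],[0,0,0],[0,0,0],[0,0,0],[0,0,0]]}}

```text
clock: 20.7
eef_pos: [0.4477, 0.3602, 0.0234]
tool_rot: [-0.073, 0.997, -0.001, -0.0]
ft_force: [-2.3, -6.0, 2.4]
grip_width: 0.0698
grasp_force: 2.4
```

Emit:
{"op": "drive_tool", "data": {"slide": [[0,-0.02,0],[0,-0.04,0],[0,-0.06,0],[0,-0.08,0],[0,-0.09,0],[0,-0.09,0],[0,-0.09,0],[0,-0.09,0]], "rotation": [[0,0,0],[0,0,0],[0,0,0],[0,0,0],[0,0,0],[0,0,0],[0,0,0],[0,0,0]]}}

```text
clock: 21.7
eef_pos: [0.4517, 0.3389, 0.0238]
tool_rot: [-0.073, 0.997, 0.0, 0.0]
ft_force: [0.0, 0.2, 0.0]
grip_width: 0.0701
grasp_force: 0.0
```

```bash
python3 jw.py
```

```text
21.7 clamp [-57.97  28.87] z 0.0238 yaw 98.39 F clamp [0.05 0.15] 0.0 grip 0.07012992849196972 0.0
scene jaw moved 13.14 13.16 237
side jaw moved 13.04 12.84 314
```

Emit:
{"op": "drive_tool", "data": {"slide": [[0,0.016,0],[0,0.03,0],[0,0.042,0],[0,0.054,0],[0,0.066,0],[0,0.076,0],[0,0.084,0],[0,0.088,0]], "rotation": [[0,0,0],[0,0,0],[0,0,0],[0,0,0],[0,0,0],[0,0,0],[0,0,0],[0,0,0]]}}

```text
clock: 22.9
eef_pos: [0.4478, 0.3598, 0.0234]
tool_rot: [-0.073, 0.997, -0.001, -0.0]
ft_force: [-3.0, -5.7, 1.5]
grip_width: 0.07
grasp_force: 2.3
```

Emit:
{"op": "drive_tool", "data": {"slide": [[0,-0.02,0],[0,-0.04,0],[0,-0.06,0],[0,-0.08,0],[0,-0.088,0],[0,-0.088,0],[0,-0.088,0],[0,-0.088,0]], "rotation": [[0,0,0],[0,0,0],[0,0,0],[0,0,0],[0,0,0],[0,0,0],[0,0,0],[0,0,0]]}}

```text
clock: 23.9
eef_pos: [0.4517, 0.3388, 0.0238]
tool_rot: [-0.073, 0.997, 0.0, 0.0]
ft_force: [-0.7, -0.8, -0.2]
grip_width: 0.0703
grasp_force: 0.0
```

```bash
cat >> jw.py <<'E'
c=load('t')
for n in('scene','side'):
    c=cap(n,'t');P=cloud(c);Q=clampxy(P);Z=P[...,2];b=(abs(Q[...,0]-72)<17)&(Z>.054)&(Z<.0635)&(Q[...,1]<-40)&(Q[...,1]>-150)
    h,_=np.histogram(Q[...,1][b],np.arange(-150,-40,2)); print([(int(-150+2*i),int(x)) for i,x in enumerate(h) if x])
E
python3 jw.py
```

```text
23.9 clamp [-57.96  28.83] z 0.0238 yaw 98.39 F clamp [-0.83 -0.69] -0.2 grip 0.07029948016046629 0.0
scene jaw moved 19.41 19.44 234
side jaw moved 19.16 19.26 311
[(-138, 14), (-136, 25), (-134, 6), (-132, 2), (-124, 1), (-120, 1), (-118, 5), (-116, 8), (-114, 7), (-112, 7), (-108, 1), (-106, 3), (-104, 7), (-102, 9), (-100, 4), (-98, 8), (-96, 5), (-94, 9), (-92, 8), (-90, 4), (-88, 8), (-86, 8), (-84, 8), (-82, 5), (-80, 6), (-78, 7), (-76, 10), (-74, 6), (-72, 6), (-70, 3), (-68, 14), (-66, 8), (-64, 6), (-62, 7), (-60, 10), (-58, 11), (-56, 10), (-54, 6), (-52, 4), (-50, 11), (-48, 3), (-46, 10), (-44, 13)]
[(-140, 3), (-138, 15), (-136, 24), (-134, 13), (-132, 4), (-114, 1), (-112, 3), (-110, 2), (-108, 1), (-104, 3), (-102, 5), (-100, 4), (-98, 6), (-96, 2), (-94, 8), (-92, 5), (-90, 6), (-88, 6), (-86, 4), (-84, 4), (-82, 6), (-80, 5), (-78, 7), (-76, 5), (-74, 6), (-72, 6), (-70, 4), (-68, 7), (-66, 5), (-64, 2), (-62, 7), (-60, 9), (-58, 16), (-56, 9), (-54, 6), (-52, 1), (-50, 6), (-48, 5), (-46, 12), (-44, 12)]
```

Emit:
{"op": "drive_tool", "data": {"slide": [[0,0.012,0],[0,0.024,0],[0,0.034,0],[0,0.042,0],[0,0.05,0],[0,0.056,0],[0,0.06,0],[0,0.06,0]], "rotation": [[0,0,0],[0,0,0],[0,0,0],[0,0,0],[0,0,0],[0,0,0],[0,0,0],[0,0,0]]}}

```text
clock: 25.2
eef_pos: [0.4491, 0.3533, 0.0235]
tool_rot: [-0.073, 0.997, -0.0, -0.0]
ft_force: [-1.0, -3.9, 0.7]
grip_width: 0.0698
grasp_force: 1.6
```

```bash
python3 jw.py
```

```text
25.2 clamp [-58.38  43.55] z 0.0235 yaw 98.38 F clamp [-1.55 -3.71] 0.7 grip 0.06980438396926732 1.6025427728891373
scene jaw moved 22.32 22.35 233
side jaw moved 22.33 22.16 311
[(-136, 2), (-134, 24), (-132, 10), (-130, 5), (-128, 2), (-124, 1), (-116, 2), (-114, 7), (-112, 10), (-110, 9), (-108, 1), (-104, 5), (-102, 9), (-100, 4), (-98, 9), (-96, 3), (-94, 9), (-92, 5), (-90, 11), (-88, 3), (-86, 10), (-84, 6), (-82, 9), (-80, 8), (-78, 6), (-76, 7), (-74, 8), (-72, 3), (-70, 11), (-68, 6), (-66, 5), (-64, 9), (-62, 6), (-60, 14), (-58, 12), (-56, 8), (-54, 4), (-52, 10), (-50, 5), (-48, 8), (-46, 9), (-44, 12)]
[(-138, 2), (-136, 6), (-134, 23), (-132, 26), (-130, 9), (-128, 2), (-114, 1), (-110, 4), (-108, 1), (-100, 3), (-98, 6), (-96, 5), (-94, 2), (-92, 3), (-90, 8), (-88, 7), (-86, 6), (-84, 5), (-82, 3), (-80, 5), (-78, 7), (-76, 3), (-74, 5), (-72, 9), (-70, 1), (-68, 6), (-66, 5), (-64, 4), (-62, 5), (-60, 11), (-58, 16), (-56, 4), (-54, 6), (-52, 1), (-50, 8), (-48, 9), (-46, 6), (-44, 16)]
```

Emit:
{"op": "drive_tool", "data": {"slide": [[0,0.003,0],[0,0.006,0],[0,0.009,0],[0,0.012,0],[0,0.012,0],[0,0.012,0],[0,0.012,0],[0,0.012,0]], "rotation": [[0,0,0],[0,0,0],[0,0,0],[0,0,0],[0,0,0],[0,0,0],[0,0,0],[0,0,0]]}}

```text
clock: 26.5
eef_pos: [0.449, 0.3563, 0.0236]
tool_rot: [-0.073, 0.997, -0.0, 0.0]
ft_force: [-1.5, -4.3, -2.0]
grip_width: 0.0696
grasp_force: 2.2
```

```bash
python3 jw.py | head -3
```

```text
26.5 clamp [-58.09  46.49] z 0.0236 yaw 98.37 F clamp [-2.14 -4.  ] -2.0 grip 0.06960955117366498 2.2144724428653717
scene jaw moved 23.6 23.74 232
side jaw moved 23.39 23.45 305
```

Emit:
{"op": "drive_tool", "data": {"slide": [[0,0.002,0],[0,0.004,0],[0,0.006,0],[0,0.008,0],[0,0.008,0],[0,0.008,0],[0,0.008,0],[0,0.008,0]], "rotation": [[0,0,0],[0,0,0],[0,0,0],[0,0,0],[0,0,0],[0,0,0],[0,0,0],[0,0,0]]}}

```text
clock: 27.8
eef_pos: [0.4486, 0.3581, 0.0236]
tool_rot: [-0.073, 0.997, -0.0, 0.0]
ft_force: [-0.9, -5.6, -1.8]
grip_width: 0.0702
grasp_force: 2.4
```

Emit:
{"op": "drive_tool", "data": {"slide": [[0,0.002,0],[0,0.004,0],[0,0.006,0],[0,0.006,0],[0,0.006,0],[0,0.006,0],[0,0.006,0],[0,0.006,0]], "rotation": [[0,0,0],[0,0,0],[0,0,0],[0,0,0],[0,0,0],[0,0,0],[0,0,0],[0,0,0]]}}

```text
clock: 28.8
eef_pos: [0.4484, 0.3596, 0.0236]
tool_rot: [-0.073, 0.997, -0.0, 0.0]
ft_force: [-2.1, -5.2, -1.1]
grip_width: 0.0701
grasp_force: 2.4
```

```bash
python3 jw.py | head -3
```

```text
28.8 clamp [-58.17  49.89] z 0.0236 yaw 98.37 F clamp [-2.87 -4.86] -1.1 grip 0.07005507020175555 2.4240780319087207
scene jaw moved 25.1 25.29 236
side jaw moved 24.92 24.76 307
```

Emit:
{"op": "drive_tool", "data": {"slide": [[0,-0.02,0],[0,-0.04,0],[0,-0.06,0],[0,-0.08,0],[0,-0.084,0],[0,-0.084,0],[0,-0.084,0],[0,-0.084,0]], "rotation": [[0,0,0],[0,0,0],[0,0,0],[0,0,0],[0,0,0],[0,0,0],[0,0,0],[0,0,0]]}}

```text
clock: 30.1
eef_pos: [0.4516, 0.3393, 0.0237]
tool_rot: [-0.073, 0.997, 0.0, 0.0]
ft_force: [0.4, 0.0, -1.1]
grip_width: 0.0699
grasp_force: 0.0
```

Emit:
{"op": "drive_tool", "data": {"slide": [[0,0.012,0],[0,0.024,0],[0,0.03,0],[0,0.034,0],[0,0.038,0],[0,0.042,0],[0,0.042,0],[0,0.042,0]], "rotation": [[0,0,0],[0,0,0],[0,0,0],[0,0,0],[0,0,0],[0,0,0],[0,0,0],[0,0,0]]}}

```text
clock: 31.1
eef_pos: [0.4498, 0.3493, 0.0235]
tool_rot: [-0.073, 0.997, -0.0, 0.0]
ft_force: [-1.6, -3.8, 0.7]
grip_width: 0.07
grasp_force: 1.7
```

```bash
python3 jw.py
```

```text
31.1 clamp [-58.36  39.44] z 0.0235 yaw 98.38 F clamp [-2.14 -3.54] 0.7 grip 0.070027586754795 1.6848983426461928
scene jaw moved 26.76 26.74 226
side jaw moved 26.26 26.56 309
[(-132, 4), (-130, 15), (-128, 21), (-126, 4), (-116, 2), (-112, 2), (-110, 3), (-108, 10), (-106, 7), (-104, 5), (-102, 3), (-100, 3), (-98, 4), (-96, 3), (-94, 8), (-92, 9), (-90, 8), (-88, 6), (-86, 9), (-84, 6), (-82, 9), (-80, 4), (-78, 4), (-76, 9), (-74, 9), (-72, 2), (-70, 8), (-68, 9), (-66, 7), (-64, 7), (-62, 5), (-60, 15), (-58, 11), (-56, 8), (-54, 9), (-52, 5), (-50, 9), (-48, 5), (-46, 11), (-44, 9)]
[(-132, 7), (-130, 17), (-128, 26), (-126, 7), (-108, 1), (-106, 1), (-104, 2), (-100, 1), (-98, 1), (-96, 3), (-94, 5), (-92, 4), (-90, 5), (-88, 3), (-86, 6), (-84, 5), (-82, 6), (-80, 5), (-78, 5), (-76, 6), (-74, 3), (-72, 6), (-70, 9), (-68, 4), (-66, 4), (-64, 7), (-62, 3), (-60, 14), (-58, 13), (-56, 6), (-54, 2), (-52, 4), (-50, 3), (-48, 5), (-46, 10), (-44, 12)]
```

Emit:
{"op": "drive_tool", "data": {"slide": [[0,0.002,0],[0,0.004,0],[0,0.006,0],[0,0.006,0],[0,0.006,0],[0,0.006,0],[0,0.006,0],[0,0.006,0]], "rotation": [[0,0,0],[0,0,0],[0,0,0],[0,0,0],[0,0,0],[0,0,0],[0,0,0],[0,0,0]]}}

```text
clock: 32.4
eef_pos: [0.4497, 0.3507, 0.0236]
tool_rot: [-0.073, 0.997, -0.0, 0.0]
ft_force: [-1.3, -4.1, -0.8]
grip_width: 0.0705
grasp_force: 2.0
```

Emit:
{"op": "drive_tool", "data": {"slide": [[0,0.001,0],[0,0.002,0],[0,0.003,0],[0,0.004,0],[0,0.004,0],[0,0.004,0],[0,0.004,0],[0,0.004,0]], "rotation": [[0,0,0],[0,0,0],[0,0,0],[0,0,0],[0,0,0],[0,0,0],[0,0,0],[0,0,0]]}}

```text
clock: 33.4
eef_pos: [0.4495, 0.3515, 0.0235]
tool_rot: [-0.073, 0.997, -0.0, 0.0]
ft_force: [-2.5, -5.0, -0.2]
grip_width: 0.07
grasp_force: 2.3
```

Emit:
{"op": "drive_tool", "data": {"slide": [[0,0.001,0],[0,0.002,0],[0,0.003,0],[0,0.004,0],[0,0.004,0],[0,0.004,0],[0,0.004,0],[0,0.004,0]], "rotation": [[0,0,0],[0,0,0],[0,0,0],[0,0,0],[0,0,0],[0,0,0],[0,0,0],[0,0,0]]}}

```text
clock: 34.4
eef_pos: [0.4493, 0.3523, 0.0235]
tool_rot: [-0.073, 0.997, -0.001, 0.0]
ft_force: [-2.5, -4.2, 0.4]
grip_width: 0.0699
grasp_force: 2.5
```

Emit:
{"op": "drive_tool", "data": {"slide": [[0,0.001,0],[0,0.002,0],[0,0.003,0],[0,0.004,0],[0,0.004,0],[0,0.004,0],[0,0.004,0],[0,0.004,0]], "rotation": [[0,0,0],[0,0,0],[0,0,0],[0,0,0],[0,0,0],[0,0,0],[0,0,0],[0,0,0]]}}

```text
clock: 35.4
eef_pos: [0.4491, 0.3531, 0.0235]
tool_rot: [-0.073, 0.997, -0.001, -0.0]
ft_force: [-2.4, -6.4, 0.0]
grip_width: 0.07
grasp_force: 2.8
```

Emit:
{"op": "drive_tool", "data": {"slide": [[0,0.001,0],[0,0.002,0],[0,0.003,0],[0,0.004,0],[0,0.004,0],[0,0.004,0],[0,0.004,0],[0,0.004,0]], "rotation": [[0,0,0],[0,0,0],[0,0,0],[0,0,0],[0,0,0],[0,0,0],[0,0,0],[0,0,0]]}}

```text
clock: 36.4
eef_pos: [0.4489, 0.3538, 0.0235]
tool_rot: [-0.073, 0.997, -0.001, -0.0]
ft_force: [-2.9, -6.7, 1.1]
grip_width: 0.07
grasp_force: 3.1
```

```bash
python3 jw.py
```

```text
36.4 clamp [-58.48  44.1 ] z 0.0235 yaw 98.35 F clamp [-3.86 -6.21] 1.1 grip 0.0699521052795731 3.062261715531349
scene jaw moved 27.41 27.48 223
side jaw moved 27.2 27.19 279
[(-130, 12), (-128, 22), (-126, 8), (-122, 2), (-110, 4), (-108, 7), (-106, 7), (-104, 3), (-102, 5), (-100, 1), (-98, 7), (-96, 7), (-94, 7), (-92, 8), (-90, 7), (-88, 11), (-86, 3), (-84, 9), (-82, 6), (-80, 7), (-78, 10), (-76, 7), (-74, 8), (-72, 8), (-70, 4), (-68, 8), (-66, 7), (-64, 7), (-62, 7), (-60, 16), (-58, 9), (-56, 10), (-54, 9), (-52, 8), (-50, 5), (-48, 6), (-46, 13), (-44, 10)]
[(-132, 2), (-130, 13), (-128, 27), (-126, 16), (-124, 3), (-108, 1), (-106, 1), (-104, 1), (-96, 3), (-94, 4), (-92, 5), (-90, 6), (-88, 6), (-86, 3), (-84, 7), (-82, 4), (-80, 4), (-78, 4), (-76, 6), (-74, 5), (-72, 5), (-70, 4), (-68, 6), (-66, 7), (-64, 7), (-62, 3), (-60, 11), (-58, 13), (-56, 5), (-54, 6), (-52, 5), (-50, 5), (-48, 8), (-46, 12), (-44, 6)]
```

Emit:
{"op": "drive_tool", "data": {"slide": [[0,0.002,0],[0,0.004,0],[0,0.006,0],[0,0.008,0],[0,0.008,0],[0,0.008,0],[0,0.008,0],[0,0.008,0]], "rotation": [[0,0,0],[0,0,0],[0,0,0],[0,0,0],[0,0,0],[0,0,0],[0,0,0],[0,0,0]]}}

```text
clock: 37.7
eef_pos: [0.4487, 0.3552, 0.0234]
tool_rot: [-0.072, 0.997, -0.002, -0.0]
ft_force: [-2.7, -8.9, 1.1]
grip_width: 0.0703
grasp_force: 3.8
```

```bash
python3 st.py
```

```text
37.7 clamp [-58.57  45.44] z 0.0234 yaw 98.31 F clamp [-3.99 -8.45] 1.1 grip 0.07034443355040838 3.846723586320877
```

Emit:
{"op": "drive_tool", "data": {"slide": [[0,0.002,0],[0,0.004,0],[0,0.006,0],[0,0.008,0],[0,0.008,0],[0,0.008,0],[0,0.008,0],[0,0.008,0]], "rotation": [[0,0,0],[0,0,0],[0,0,0],[0,0,0],[0,0,0],[0,0,0],[0,0,0],[0,0,0]]}}

```text
clock: 38.7
eef_pos: [0.4484, 0.3564, 0.0234]
tool_rot: [-0.072, 0.997, -0.002, -0.0]
ft_force: [-1.7, -9.1, 0.8]
grip_width: 0.0704
grasp_force: 4.8
```

Emit:
{"op": "drive_tool", "data": {"slide": [[0,0.001,0],[0,0.002,0],[0,0.003,0],[0,0.004,0],[0,0.004,0],[0,0.004,0],[0,0.004,0],[0,0.004,0]], "rotation": [[0,0,0],[0,0,0],[0,0,0],[0,0,0],[0,0,0],[0,0,0],[0,0,0],[0,0,0]]}}

```text
clock: 39.7
eef_pos: [0.4483, 0.357, 0.0233]
tool_rot: [-0.072, 0.997, -0.003, -0.0]
ft_force: [-1.3, -11.1, 2.3]
grip_width: 0.0699
grasp_force: 5.1
```

```bash
python3 st.py
```

```text
39.7 clamp [-58.63  47.3 ] z 0.0233 yaw 98.26 F clamp [ -2.92 -10.74] 2.3 grip 0.06987588827148182 5.127061307430267
```

Emit:
{"op": "drive_tool", "data": {"slide": [[0,0.002,0],[0,0.004,0],[0,0.006,0],[0,0.008,0],[0,0.008,0],[0,0.008,0],[0,0.008,0],[0,0.008,0]], "rotation": [[0,0,0],[0,0,0],[0,0,0],[0,0,0],[0,0,0],[0,0,0],[0,0,0],[0,0,0]]}}

```text
clock: 40.7
eef_pos: [0.4481, 0.3584, 0.0233]
tool_rot: [-0.072, 0.997, -0.003, -0.0]
ft_force: [-1.1, -12.4, 2.2]
grip_width: 0.0698
grasp_force: 5.8
```

```bash
python3 st.py
```

```text
40.7 clamp [-58.64  48.77] z 0.0233 yaw 98.24 F clamp [ -2.88 -12.13] 2.2 grip 0.06982071046241028 5.807463909532089
```

Emit:
{"op": "drive_tool", "data": {"slide": [[0,0.001,0],[0,0.002,0],[0,0.004,0],[0,0.006,0],[0,0.006,0],[0,0.006,0],[0,0.006,0],[0,0.006,0]], "rotation": [[0,0,0],[0,0,0],[0,0,0],[0,0,0],[0,0,0],[0,0,0],[0,0,0],[0,0,0]]}}

```text
clock: 41.7
eef_pos: [0.448, 0.3595, 0.0233]
tool_rot: [-0.072, 0.997, -0.004, -0.0]
ft_force: [-2.3, -11.3, 2.5]
grip_width: 0.0701
grasp_force: 6.3
```

```bash
python3 jw.py; python3 st.py
python3 - <<'E'
from st import *
E
```

```text
41.7 clamp [-58.64  49.82] z 0.0233 yaw 98.22 F clamp [ -3.98 -10.8 ] 2.5 grip 0.07013526055822679 6.319320355542004
scene jaw moved 28.42 28.55 186
side jaw moved 27.98 28.18 217
[(-130, 4), (-128, 18), (-126, 22), (-124, 6), (-110, 5), (-108, 6), (-106, 8), (-104, 2), (-102, 3), (-100, 4), (-98, 5), (-96, 3), (-94, 7), (-92, 10), (-90, 7), (-88, 6), (-86, 8), (-84, 7), (-82, 6), (-80, 10), (-78, 3), (-76, 8), (-74, 6), (-72, 8), (-70, 7), (-68, 6), (-66, 9), (-64, 8), (-62, 7), (-60, 8), (-58, 12), (-56, 11), (-54, 8), (-52, 4), (-50, 7), (-48, 7), (-46, 9), (-44, 14)]
[(-130, 7), (-128, 22), (-126, 22), (-124, 13), (-96, 2), (-94, 5), (-92, 6), (-90, 5), (-88, 5), (-86, 4), (-84, 11), (-82, 2), (-80, 5), (-78, 5), (-76, 5), (-74, 7), (-72, 5), (-70, 4), (-68, 5), (-66, 3), (-64, 8), (-62, 6), (-60, 13), (-58, 11), (-56, 4), (-54, 6), (-52, 7), (-50, 6), (-46, 14), (-44, 11)]
42.0 clamp [-58.65  49.81] z 0.0233 yaw 98.22 F clamp [ -3.75 -12.07] 3.5 grip 0.07033942663034046 6.318670311011374
42.0 clamp [-58.65  49.81] z 0.0233 yaw 98.22 F clamp [ -3.75 -12.07] 3.5 grip 0.07033942663034046 6.318670311011374
```

Emit:
{"op": "drive_tool", "data": {"slide": [[0,0.001,0],[0,0.002,0],[0,0.003,0],[0,0.004,0],[0,0.004,0],[0,0.004,0],[0,0.004,0],[0,0.004,0]], "rotation": [[0,0,0],[0,0,0],[0,0,0],[0,0,0],[0,0,0],[0,0,0],[0,0,0],[0,0,0]]}}

```text
clock: 43.0
eef_pos: [0.4478, 0.3602, 0.0232]
tool_rot: [-0.072, 0.997, -0.004, -0.0]
ft_force: [-1.6, -13.8, 2.3]
grip_width: 0.0702
grasp_force: 6.7
```

```bash
python3 st.py
```

```text
43.0 clamp [-58.66  50.54] z 0.0232 yaw 98.21 F clamp [ -3.61 -13.36] 2.3 grip 0.07019335979457554 6.668501734966412
```

13.3 N on the trigger by both readings, about 24 N on the pad. Releasing and withdrawing.

Emit:
{"op": "drive_tool", "data": {"slide": [[0,-0.02,0],[0,-0.04,0],[0,-0.06,0],[0,-0.08,0],[0,-0.1,0],[0,-0.105,0],[0,-0.105,0],[0,-0.105,0]], "rotation": [[0,0,0],[0,0,0],[0,0,0],[0,0,0],[0,0,0],[0,0,0],[0,0,0],[0,0,0]]}}

```text
clock: 44.0
eef_pos: [0.4518, 0.3387, 0.0238]
tool_rot: [-0.073, 0.997, 0.0, 0.001]
ft_force: [-0.2, 0.3, -0.2]
grip_width: 0.0703
grasp_force: 0.0
```

```bash
python3 jw.py|head -3
```

```text
44.0 clamp [-57.89  28.68] z 0.0238 yaw 98.39 F clamp [-0.14  0.37] -0.2 grip 0.07028864240557593 0.0
scene jaw moved 28.2 28.19 196
side jaw moved 27.71 27.72 230
```

Emit:
{"op": "drive_tool", "data": {"slide": [[0,0,-0.05],[0,0,-0.12],[0,0,-0.2],[0,0,-0.3],[0,0,-0.4],[0,0,-0.5],[0,0,-0.6],[0,0,-0.62]], "rotation": [[0,0,0],[0,0,0],[0,0,0],[0,0,0],[0,0,0],[0,0,0],[0,0,0],[0,0,0]]}}

```text
clock: 45.3
eef_pos: [0.4528, 0.3392, 0.1816]
tool_rot: [-0.073, 0.997, 0.001, 0.003]
ft_force: [0.0, 0.1, -1.1]
grip_width: 0.0704
grasp_force: 0.0
```

Run:
```python
from h import *
c=cap('wrist','w7');P=cloud(c);Q=clampxy(P);Z=P[...,2]
h=cv2.cvtColor(c['image'],cv2.COLOR_RGB2HSV); org=(h[...,1]>150)&((h[...,0]<12))&(Z>.05)&(Z<.065)
for x0 in (-70,-58,-46):
    k=org&(abs(Q[...,0]-x0)<3); print('trig',x0,np.percentile(Q[...,1][k],[3,50,97]).round(1))
for n in('scene','side'):
    c=cap(n,'t');P=cloud(c);Q=clampxy(P);Z=P[...,2]
    k=(Z>.052)&(Z<.0635)&(abs(Q[...,0]-72)<26)&(Q[...,1]>-96)&(Q[...,1]<-64); p=np.c_[Q[k],Z[k]*1000]
    f=np.linalg.lstsq(np.c_[p[:,:2],np.ones(len(p))],p[:,2],rcond=None)[0]
    e=lambda lo,hi:np.percentile(p[(p[:,1]>lo)&(p[:,1]<hi)][:,0],[4,96]).round(1)
    print(n,'top z',np.median(p[:,2]).round(1),'tilt',f[:2].round(3),'x near',e(-96,-82),'x far',e(-78,-64))
```

```text
trig -70 [-0.8  3.4  6.9]
trig -58 [0.8 4.7 8.5]
trig -46 [1.5 6.  9.8]
scene top z 56.5 tilt [ 0.017 -0.   ] x near [53.  86.6] x far [52.4 87.3]
side top z 56.4 tilt [ 0.027 -0.016] x near [55.7 85.1] x far [54.2 87.4]
```

The trigger is back at its rest angle, and the transformer is upright, square and centred. Handing in.

```bash
python3 -c "
from workcell import bot
print(bot.job_done())"
```

```text
the job is handed in; nothing more can be done
None
```

The job is handed in at about 45 s: the transformer stands upright, square and centred between the pads, clamped with an estimated 18 N (trigger force peaked at about 13 N, roughly 24 N on the pad before it settled), the trigger is back at rest and the arm is clear. The pad force is worked out from the trigger force, and no verdict came back.

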